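# Let the sheet-support arm out by one hole

### The job

Let the telescoping sheet-support arm out by one hole: pinch its sprung button in, draw the square sleeve away from the cast bracket until the button pops out through the very next hole, then, still gently, push the sleeve back against the button until it comes up solid and hold it there a moment, to prove that it is locked. Feel for it rather than haul or ram the sleeve against the button, leave the other tools where they lie, and let go when done.

Things in the scene. Friction and masses are not known exactly. Their poses are not given: they have to be found in the camera images.
- support_arm: the arm's cast bracket, bolted down: base plate 110 x 100 mm, 12 mm thick, and a socket block 70 x 48 mm, 75 mm tall. Origin on the bench top under the block. x: level along the tubes, the way the sleeve draws out; y: level, away from the button's side (the button looks to -y); z up. The tubes' axis is 50 mm above the bench; a 24 mm square steel inner tube stands out of the socket
- pin_slot (a point): middle of the slot in the top of the socket block. The cross pin in it gives the inner tube up to 10 mm of end play along x, an unknown part of it taken up at the start (friction under 1 N). Drawing the sleeve first drags the inner tube out through what is left of the play; only then does the sleeve slide on it. Pushing a locked sleeve back moves both until the inner tube bottoms
- sleeve_hole (a point): point on the tubes' axis in line with the sleeve hole in which the button stands at the start (within 1 mm); moves with the sleeve, axes as the bracket's. The sleeve: square aluminium tube, 30 mm wide and high, 2 mm wall, from 90 mm on this point's bracket side to 130 mm beyond it. It slides on the inner tube with 2 to 3 N of friction and cannot turn or lift
- next_hole (a point): centre of the next hole to use, on the sleeve's -y face, 30 mm from the starting hole towards the bracket; it moves with the sleeve. There are five 12 mm holes in the row, 30 mm apart: the starting one, two nearer the bracket, two beyond
- rest_head (a point): middle of the white nylon strip on top of the cross head at the sleeve's far end, 78 mm above the bench and 114 mm beyond the starting hole; the head is 140 mm long across the tube and 32 mm wide along it
- button (a joint): sprung button on the inner tube (10 mm, round end), m pressed in: 0 out, 5.5 mm proud of the sleeve; 0.0055 flush; 0.0075 under the wall. Takes 4 to 7 N. A pinch of 20 N across the sleeve at the hole presses it flush; 15 N then starts the sleeve over it. Out in a hole it locks, 1 mm play each way; 9 to 12 N on the sleeve (friction takes 2 to 3) tests it, over 12 N on the button burrs the hole
- bucking_bar: brass bucking bar lying on the bench, 105 x 34 mm, 44 mm tall at one end; origin under its centre. Not to be disturbed
- rivet_cup: white nylon cup of rivets, 64 mm across, 52 mm tall; origin under its centre. Not to be disturbed
- cleco_pliers: cleco pliers lying flat, 200 mm long, 63 mm wide, 20 mm thick; origin under the pivot. Not to be disturbed
- rivet_squeezer: hand rivet squeezer with two long gripped handles, lying flat, 300 mm long, 125 mm wide, 28 mm thick; origin under the head end of the handles. Not to be disturbed

How it is judged (in metres and radians):
On the way, in this order (a step that is already met when the one before it is completed fails the run):
1. the button is pressed in and the sleeve drawn off it (value of joint button above 0.0062 m and x of sleeve_hole in the frame of support_arm above 0.161 m), for 0.1 s.
2. the button has popped out through the next hole (value of joint button below 0.0015 m and x of sleeve_hole in the frame of support_arm between 0.17 and 0.19 m), for 0.1 s.
3. the sleeve is pushed back against the button with 5 N or more, to where it comes up solid (contact force between button and sleeve above 5 N and value of joint button below 0.0015 m and x of sleeve_hole in the frame of support_arm below 0.18 m), for 0.1 s.
At the end, for the whole second after the job is handed in: The button stands out through the next hole (pressed in by less than 1.5 mm; the starting hole then lies 170 to 190 mm out from the bracket's origin), and the sleeve is at rest (all of step 2 and linear speed of sleeve below 0.01 m/s); the robot touches nothing.
It fails at once if the sleeve is hauled or rammed against the standing button with more than 12 N (contact force between button and sleeve above 12 N and value of joint button below 0.003 m).
It fails at once if a bystanding tool is moved by more than 15 mm (distance of any of bucking_bar, rivet_cup, cleco_pliers, rivet_squeezer from where it was at the start of the episode above 0.015 m).
It also fails if it takes over 54 s, if anything falls off the work surface, if the arm or the gripper's body presses on something with over 40 N, if the wrist force passes 120 N, or if a joint passes its speed limit or range.

### The arm

A 7-joint arm with a two-finger parallel gripper is mounted at the origin on the work surface. World frame = base frame: x ahead of the robot, y to its left, z up, the work surface at z = 0. Lengths are in mm, angles in rad, forces in N, time in s.
With the tool pointing down it reaches from about 425 to 825 mm from the base axis. Payload 3.6 kg.
Tool frame: the origin (TCP) lies on the centre line of the jaws, within the pads' length; the fingertips stand 22 mm ahead of it and the grasp point (between the pads) lies 3 mm ahead of it; z points along the fingers, y is the line along which they close (so a half turn about z gives the same grasp; the last joint's range is limited). The gripper opens to 93 mm and grips with 3 to 60 N. Pads are 15 mm wide; open, the fingers measure 128 mm over their backs; the gripper's body (75 mm by 188 mm) begins 65 mm behind the grasp point.
Start: joints at [-1.173, 0.615, -0.013, 1.423, 0.008, 1.103, -0.04], TCP at [267.855, 592.214, 240.64] pointing down, gripper open.
Joint ranges: [-3.12, 3.12], [-0.3, 2.06], [-1.34, 1.32], [0.26, 2.42], [-1.36, 4.5], [0.01, 1.98], [-2.84, 2.84]. Speed limits (rad/s): [2.79, 2.79, 3.14, 3.14, 3.14, 3.14, 3.14].

### API

Orientations are given as [roll, pitch, yaw] about the fixed x, y, z axes, in that order (R = Rz(yaw) Ry(pitch) Rx(roll)).
In Python, from plant import ctrl gives the robot as it stands.
- The arm moves only by the tool carry_out, never from a script. Its argument "series" is text: rows parted by semicolons, each of 5 numbers parted by spaces: the shift along the world's x, y, z in units of 30 mm (1.0 is 30 mm), then the turn about the world's z in degrees, then the closure, from 0 (fully open) to 1 (shut). In form: x y z turn hand; .... A call has 1 to 5 rows; each row is the pose to reach, as a shift and turn from the pose commanded when the call began; what a row does not reach only later rows make up. A row lasts 1/12 s, in which the tool goes at most 41.7 mm and 7.16 degrees, less where a joint would pass 70% of its speed; a pose out of reach is approached as far as the arm can. A call with a gripper value outside its range is refused whole. The fingers move at their own pace and stop on an object; "squeeze" is the grip in N (left out, the last holds). Time passes only in rows, so rows that repeat a pose let the fingers close. It gives the time, the measured TCP pose, the force, the opening and the grip force at its end, in the units of the state.
- ctrl.get_obs(): the state, without advancing time (a new reading comes with each control period).
- ctrl.snapshot(name): name is "side" or "top" or "wrist"; returns a dict with "frame" (400x640x3 uint8, red, green, blue), "z_map" (400x640 float32, mm along the optical axis (not along the pixel's ray), 0 where there is no reading), "fx", "fy", "cx", "cy" (pixels), "dist" ([k1, k2, p1, p2, k3] as OpenCV has them; the pictures are not rectified), "cam_to_world" (4x4, takes a point from camera to world coordinates). Camera axes: x right, y up, looking along -z (the intrinsics and any distortion apply to the point x, -y, -z); pixel columns grow to the right and rows downward; lengths in mm; the calibration is good to about 2 mm. A picture is of the moment at which its call begins.
- ctrl.job_done(): hands the job in; it is judged then, once.
The state is a dict: "clock": time; "joint_pos": joint angles; "qd": joint speeds; "joint_torque": joint torques, N m; "position": TCP position; "tcp_rot": TCP orientation; "force": force on the tool from outside, world axes, zero at the start; "torque": the same for the moment, N m; "finger_gap": finger opening in mm; "grasp_force": force on a finger pad.
Only numpy, scipy, OpenCV 4.12 (cv2) and the standard library are available. Lean on these libraries where they do the work, as an engineer would, in place of code of your own. Each camera call takes 0.05 s, during which the arm holds its last target. There are 200 camera calls.

## Working session

There is one attempt and no reset: what is moved stays moved. The work goes in short steps, Python scripts to look and compute and a tool call to move; the robot and the scene stay as the last step left them, time stands still between calls to the robot, and variables do not carry over. Pictures are saved under pics/ and viewed, at most 10 in all, crops included, and the job is handed in when it is done.

Besides the shell and the picture viewer there is one more tool, called after "Request:" by a JSON object that holds its "api" and its "payload". carry_out: Moves the arm, as the interface text tells. Its arguments: {"type":"object","properties":{"series":{"type":"string"},"squeeze":{"type":"number"}},"required":["series"]}

```bash
mkdir -p pics; ls; cat > h.py <<'E'
import numpy as np, cv2
from plant import ctrl
def snap(n,f=None):
    s=ctrl.snapshot(n)
    if f: cv2.imwrite('pics/'+f,s['frame'][:,:,::-1])
    np.savez('/tmp/%s.npz'%n,**{k:np.array(v) for k,v in s.items()})
    return s
def load(n): 
    return dict(np.load('/tmp/%s.npz'%n))
def ray(s,u,v):
    K=np.array([[s['fx'],0,s['cx']],[0,s['fy'],s['cy']],[0,0,1]],float)
    p=cv2.undistortPoints(np.array([[[u,v]]],float),K,np.array(s['dist'],float))[0,0]
    return np.array([p[0],-p[1],-1.])
def pt(s,u,v,z=None):
    T=np.array(s['cam_to_world']);d=ray(s,u,v)
    if z is None:
        w=s['z_map'][int(v)-1:int(v)+2,int(u)-1:int(u)+2];w=w[w>0]
        return (T@np.r_[d*np.median(w),1])[:3] if len(w) else None
    D=T[:3,:3]@d; return T[:3,3]+D*(z-T[2,3])/D[2]
E
python3 - <<'E'
from h import *
for n in ['top','side']: s=snap(n,n+'0.png'); print(n,np.round(s['cam_to_world'],2).tolist(),s['fx'])
o=ctrl.get_obs(); print(o)
E
```

```text
pics
top [[0.01, 0.99, -0.14, 408.98], [-1.0, 0.02, 0.03, -120.48], [0.03, 0.14, 0.99, 1203.33], [0.0, 0.0, 0.0, 1.0]] 436.84770564119583
side [[0.81, 0.36, -0.47, 76.22], [-0.59, 0.52, -0.62, -751.02], [0.01, 0.78, 0.63, 714.22], [0.0, 0.0, 0.0, 1.0]] 484.3453458989524
{'clock': 0.1, 'joint_pos': array([-1.17249057,  0.61580277, -0.0126002 ,  1.42472325,  0.00807582,
        1.10342124, -0.04040131]), 'qd': array([-2.88961189e-03, -1.44422659e-03, -6.15162928e-04, -4.28602106e-03,
        7.48179964e-04,  7.43424189e-04,  7.48346929e-05]), 'joint_torque': array([ 4.81038514e-04, -4.60046160e+01,  2.09685545e-01, -1.66245174e+01,
       -6.12463220e-02,  1.69750128e-02,  1.08299892e-04]), 'position': array([267.61139188, 591.62693151, 239.6149195 ]), 'tcp_rot': array([-3.13928770e+00,  1.64910246e-05,  2.71682672e+00]), 'force': array([-1.13750912,  0.61739874,  0.25061544]), 'torque': array([ 0.00626892,  0.02575615, -0.0377988 ]), 'grasp_force': 0.0, 'finger_gap': 92.78739850509942}
```

View pics/top0.png

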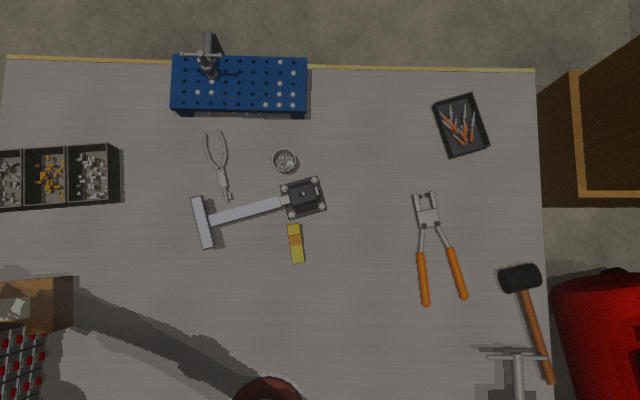

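View pics/side0.png

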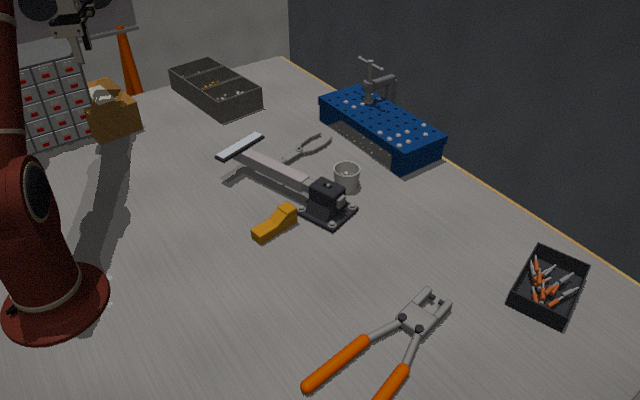

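The top view shows the bracket block at about (300,197), the sleeve running left from (285,202) to (210,218), and the cross head at (203,222). The button is on the image's upper side (world +x). The cup is at (285,160), the bucking bar at (296,243) and the pliers at (217,165). In the side view the sleeve runs (240,150)-(310,183), with the button face hidden.

```bash
python3 - <<'E'
from h import *
s=load('top'); q=load('side')
for n,u,v in [('headA',196,199),('headB',208,247),('headmid',202,222),('sl1',220,215),('sl2',250,209),('sl3',275,203),('block',300,195),('cup',285,160),('bar',296,243),('pl',217,165),('sq',427,215)]:
    print(n,np.round(pt(s,u,v),0))
for n,u,v in [('headmid',240,147),('sl',275,168),('sl',300,181),('block',327,186)]: print('side',n,np.round(pt(q,u,v),0))
# sleeve top fit: z 60..70 in top
P=[]
for v in range(185,235):
  for u in range(210,290):
    p=pt(s,u,v)
    if p is not None and 60<p[2]<70: P.append(p)
P=np.array(P);c=P.mean(0);m=np.linalg.svd(P-c,full_matrices=False)
print(len(P),c,m[2][0],P[:,1].min(),P[:,1].max())
H=[]
for v in range(185,260):
  for u in range(185,225):
    p=pt(s,u,v)
    if p is not None and 70<p[2]<90: H.append(p)
H=np.array(H); print(len(H),H.mean(0),cv2.minAreaRect(H[:,:2].astype(np.float32)))
B=[]
for v in range(170,225):
  for u in range(278,330):
    p=pt(s,u,v)
    if p is not None and 69<p[2]<90: B.append(p)
B=np.array(B); print(len(B),B.mean(0),cv2.minAreaRect(B[:,:2].astype(np.float32)))
E
```

```text
headA [553. 190.  78.]
headB [431. 154.  75.]
headmid [494. 172.  77.]
sl1 [514. 130.  66.]
sl2 [531.  54.  64.]
sl3 [547. -11.  65.]
block [568. -76.  74.]
cup [673. -30.  20.]
bar [445. -66.  28.]
pl [659. 159.   1.]
sq [ 526. -420.   24.]
side headmid [486. 162.  79.]
side sl [518.  55.  66.]
side sl [538. -19.  65.]
side block [567. -82.  78.]
916 [527.79568075  59.89497808  64.24994956] [-0.29558013  0.95529078  0.00720498] -47.099331661274945 156.36100107224706
730 [493.22580094 171.9575973   76.63505079] ((494.3096923828125, 173.24273681640625), (140.15257263183594, 34.09471893310547), 16.475570678710938)
473 [570.34874561 -81.2421028   74.31755495] ((570.7705688476562, -81.26111602783203), (47.73047637939453, 69.70685577392578), 17.042415618896484)
```

Heights check out (sleeve 65, head 78, block 75 mm), and both the tube axis and the block-to-head distance are consistent. The starting hole is at about (527, 63), 151 mm from the bracket origin. The tool yaw has to go from 2.717 to about 1.864, a turn of -49°.

Request:
{"api": "carry_out", "payload": {"series": "8.65 -17.6 -2 -49 0;8.65 -17.6 -2 -49 0;8.65 -17.6 -2 -49 0;8.65 -17.6 -2 -49 0;8.65 -17.6 -2 -49 0", "squeeze": 3}}

```text
clock: 0.52
position: [359.6, 404.1, 219.1]
tcp_rot: [-3.141, 0.0, 2.086]
force: [0.1, 0.2, 0.3]
finger_gap: 92.7
grasp_force: 0.0
```

Request:
{"api": "carry_out", "payload": {"series": "5.59 -11.4 -2 -13 0;5.59 -11.4 -2 -13 0;5.59 -11.4 -2 -13 0;5.59 -11.4 -2 -13 0;5.59 -11.4 -2 -13 0"}}

```text
clock: 0.93
position: [450.1, 219.6, 186.7]
tcp_rot: [-3.141, 0.0, 1.866]
force: [1.1, 0.2, -0.2]
finger_gap: 92.8
grasp_force: 0.0
```

Request:
{"api": "carry_out", "payload": {"series": "2.4 -5 -0.9 0 0;2.4 -5 -0.9 0 0;2.4 -5 -0.9 0 0;2.4 -5 -0.9 0 0;2.4 -5 -0.9 0 0"}}

```text
clock: 1.35
position: [524.4, 60.4, 159.2]
tcp_rot: [-3.141, 0.007, 1.85]
force: [0.7, -0.5, 0.2]
finger_gap: 92.8
grasp_force: 0.0
```

```bash
python3 - <<'E'
from h import *
s=snap('wrist','w1.png'); o=ctrl.get_obs(); print(o['position'],o['tcp_rot'],o['force'],o['clock']); print(np.round(s['cam_to_world'],2).tolist(),s['fx'])
E
```

```text
[523.11579797  64.69402006 159.32940069] [-3.14025969  0.00366703  1.85391302] [0.22047756 1.23798144 0.43239035] 1.4
[[0.96, -0.27, -0.08, 504.31], [0.28, 0.92, 0.26, 131.95], [0.0, -0.27, 0.96, 301.54], [0.0, 0.0, 0.0, 1.0]] 358.70503761003755
```

View pics/w1.png

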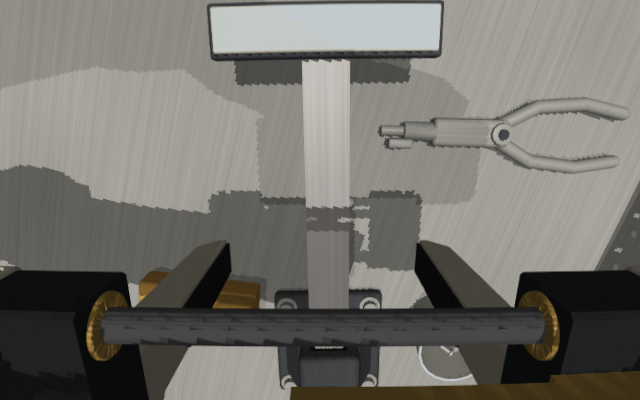

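The wrist picture shows the sleeve between the fingers, u 303–350. The cross head is at (325,28), the pliers are to the right with their tip at (385,135), and there is a small feature on the sleeve's right edge near (352,210). I'll enlarge it.

```bash
cat >> h.py <<'E'
def proj(s,p):
    T=np.linalg.inv(np.array(s['cam_to_world'])); c=(T@np.r_[p,1])[:3]
    K=np.array([[s['fx'],0,s['cx']],[0,s['fy'],s['cy']],[0,0,1]],float)
    return cv2.projectPoints(np.array([[c[0],-c[1],-c[2]]]),np.zeros(3),np.zeros(3),K,np.array(s['dist'],float))[0].ravel()
E
python3 - <<'E'
from h import *
s=load('wrist')
b=np.array([570.5,-81.3,0]);x=np.array([-.289,.957,0]);n=np.array([.957,.289,0])
for t in [121,151,181]: print(t,proj(s,b+x*t+n*20.5+[0,0,50]),proj(s,b+x*t+n*15+[0,0,65]),proj(s,b+x*t-n*15+[0,0,65]))
hd=[pt(s,u,v) for u,v in [(212,8),(438,8),(325,28)]];print(np.round(hd,1))
print('sleeve edges',pt(s,303,130,65),pt(s,350,130,65))
im=s['frame'][150:290,290:420,::-1];cv2.imwrite('pics/w1c.png',cv2.resize(np.clip(im*1.6,0,255).astype(np.uint8),None,fx=4,fy=4,interpolation=2))
E
```

```text
121 [353.72587841 242.6338201 ] [347.77169173 250.67539074] [305.71317077 251.1807399 ]
151 [354.19685211 204.35129266] [348.07539845 210.43935367] [304.58603846 210.9725839 ]
181 [354.65461726 163.59976572] [348.36094949 167.42375809] [303.40885239 167.98648247]
[[428.3 165.5  76. ]
 [553.6 201.6  76.3]
 [494.1 172.5  77. ]]
sleeve edges [496.99221075 111.60922379  65.        ] [526.32057711 120.06721651  65.        ]
```

View pics/w1c.png

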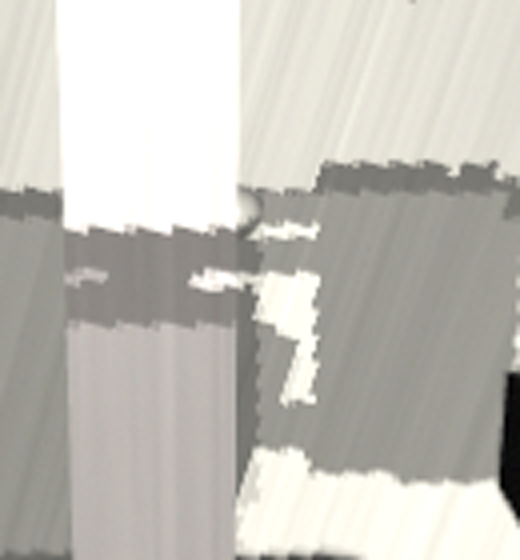

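The button shows at (355,203), against a predicted 354,204 for x=151, so it stands at about 152 mm, world (526.6, 64.2). Descend.

Request:
{"api": "carry_out", "payload": {"series": "0.08 0 -1.3 0 0;0.08 0 -2.4 0 0;0.08 0 -3.2 0 0;0.08 0 -3.45 0 0;0.08 0 -3.45 0 0"}}

```text
clock: 1.82
position: [522.5, 72.5, 54.8]
tcp_rot: [-3.137, -0.001, 1.867]
force: [-0.6, -0.3, 1.0]
finger_gap: 93.0
grasp_force: 0.0
```

Request:
{"api": "carry_out", "payload": {"series": "0 0 0 0 0;0 0 0 0 0;0 0 0 0 0"}}

```text
clock: 2.07
position: [525.4, 71.9, 58.2]
tcp_rot: [3.138, 0.0, 1.865]
force: [0.4, -0.2, 0.0]
finger_gap: 92.7
grasp_force: 0.0
```

Request:
{"api": "carry_out", "payload": {"series": "0 0 0 0 0;0 0 0 0 0"}}

```text
clock: 2.23
position: [524.9, 71.6, 57.6]
tcp_rot: [3.14, 0.0, 1.865]
force: [-0.0, 0.8, -0.2]
finger_gap: 93.3
grasp_force: 0.0
```

Request:
{"api": "carry_out", "payload": {"series": "0 0 0 0 0"}}

```text
clock: 2.32
position: [524.6, 71.5, 57.2]
tcp_rot: [3.14, 0.0, 1.865]
force: [0.2, 0.7, 0.2]
finger_gap: 92.9
grasp_force: 0.0
```

Request:
{"api": "carry_out", "payload": {"series": "0.07 -0.24 -0.07 0 0;0.07 -0.24 -0.07 0 0;0.07 -0.24 -0.07 0 0;0.07 -0.24 -0.07 0 0.3;0.07 -0.24 -0.07 0 0.5"}}

```text
clock: 2.73
position: [526.3, 64.2, 54.4]
tcp_rot: [-3.141, -0.0, 1.865]
force: [-0.5, 1.1, 0.2]
finger_gap: 84.3
grasp_force: 0.0
```

Request:
{"api": "carry_out", "payload": {"series": "0 0 0 0 0.55;0 0 0 0 0.55;0 0 0 0 0.55"}}

```text
clock: 2.98
position: [526.3, 64.4, 54.5]
tcp_rot: [-3.142, -0.0, 1.865]
force: [0.2, 0.3, 0.1]
finger_gap: 64.1
grasp_force: 0.0
```

```bash
python3 - <<'E'
from h import *
s=snap('wrist'); o=ctrl.get_obs(); print(o['position'],o['tcp_rot'],o['force'],o['finger_gap'])
cv2.imwrite('pics/w2.png',np.clip(s['frame'][:,:,::-1]*1.5,0,255).astype(np.uint8))
E
```

```text
[526.36290651  64.34884058  54.49094758] [-3.14154161e+00 -6.70820575e-05  1.86519587e+00] [-0.39377656 -0.15260477  0.23651062] 60.145823312481845
```

View pics/w2.png

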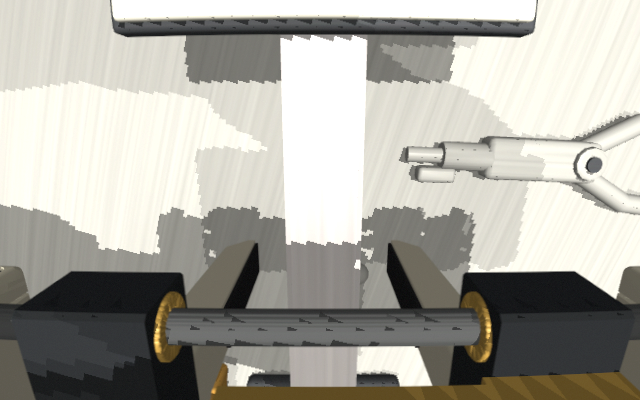

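The button shows at about (364,271), beside the right finger's front edge at (390,245). I'll work out where it sits along the axis from this second view.

```bash
python3 - <<'E'
from h import *
s=load('wrist')
b=np.array([570.5,-81.3,0]);x=np.array([-.289,.957,0]);n=np.array([.957,.289,0])
p=pt(s,364,271,50)-b; print('hole x,lat',p@x,p@n, 'tcp',(np.array([526.36,64.35,0])-b)@x,(np.array([526.36,64.35,0])-b)@n)
for t in [148,152,156]: print(t,proj(s,b+x*t+n*18+[0,0,50]))
for u,v in [(363,266),(365,271),(366,275)]: print(pt(s,u,v))
q=(pt(s,283,140,65)+pt(s,366,140,65))/2-b;print('lat of sleeve mid',q@n)
E
```

```text
hole x,lat 153.23242572275367 19.033323004527762 tcp 152.14350999999996 -0.1491299999999935
148 [361.29268384 281.66023865]
152 [361.58665274 273.67912958]
156 [361.8825708  265.58072287]
[543.22361622  73.0874894   49.86411622]
[544.32874264  71.90358105  51.93496344]
[545.43756776  70.10136394  51.76795684]
lat of sleeve mid 0.9294798754018431
```

Button is at about 153, the TCP at 152.1, and the button's height comes out at 50–52. Aligned, so close lightly to feel for it.

Request:
{"api": "carry_out", "payload": {"series": "0.02 0.02 0 0 0.8;0.02 0.02 0 0 0.8;0.02 0.02 0 0 0.8;0.02 0.02 0 0 0.8;0.02 0.02 0 0 0.8", "squeeze": 3}}

```text
clock: 3.45
position: [528.6, 65.3, 54.8]
tcp_rot: [3.138, 0.0, 1.865]
force: [2.1, 1.1, -1.2]
finger_gap: 34.3
grasp_force: 3.0
```

Request:
{"api": "carry_out", "payload": {"series": "0 0 0 0 0.8;0 0 0 0 0.8;0 0 0 0 0.8"}}

```text
clock: 3.7
position: [528.0, 65.2, 54.8]
tcp_rot: [3.139, 0.0, 1.865]
force: [3.0, 1.5, 0.1]
finger_gap: 33.2
grasp_force: 3.0
```

The fingers stopped at 33–34 mm at 3 N, so the pad is on the button. Pinch it flush.

Request:
{"api": "carry_out", "payload": {"series": "0 0 0 0 1;0 0 0 0 1;0 0 0 0 1;0 0 0 0 1;0 0 0 0 1", "squeeze": 26}}

```text
clock: 4.12
position: [526.6, 64.7, 54.7]
tcp_rot: [-3.141, -0.0, 1.865]
force: [-0.2, 0.6, 5.2]
finger_gap: 29.8
grasp_force: 26.0
```

Request:
{"api": "carry_out", "payload": {"series": "0 0 0 0 1;0 0 0 0 1"}}

```text
clock: 4.28
position: [526.5, 64.7, 54.7]
tcp_rot: [-3.141, -0.0, 1.865]
force: [0.1, 0.9, 5.0]
finger_gap: 30.1
grasp_force: 26.0
```

Flush (30 mm gap). Draw 5 mm along (-0.289, 0.957).

Request:
{"api": "carry_out", "payload": {"series": "-0.01 0.032 0 0 1;-0.019 0.064 0 0 1;-0.029 0.096 0 0 1;-0.039 0.128 0 0 1;-0.048 0.16 0 0 1"}}

```text
clock: 4.7
position: [525.3, 68.8, 54.7]
tcp_rot: [-3.141, 0.001, 1.864]
force: [0.3, -0.2, 6.2]
finger_gap: 29.9
grasp_force: 26.0
```

Request:
{"api": "carry_out", "payload": {"series": "-0.01 0.032 0 0 1;-0.019 0.064 0 0 1;-0.029 0.096 0 0 1;-0.029 0.096 0 0 1"}}

```text
clock: 5.03
position: [524.4, 71.9, 54.7]
tcp_rot: [-3.141, 0.0, 1.865]
force: [0.1, 0.1, 5.8]
finger_gap: 29.9
grasp_force: 26.0
```

Request:
{"api": "carry_out", "payload": {"series": "-0.01 0.032 0 0 1;-0.01 0.032 0 0 1;-0.019 0.064 0 0 1;-0.019 0.064 0 0 1"}}

```text
clock: 5.37
position: [524.3, 72.2, 54.7]
tcp_rot: [-3.141, 0.003, 1.863]
force: [0.7, -4.8, 4.7]
finger_gap: 29.8
grasp_force: 26.0
```

The play ended at about 7.8 mm travel, so the pop should come near TCP (515.6, 100.9). The arm yields about 2.5 N/mm. Load it up gently.

Request:
{"api": "carry_out", "payload": {"series": "-0.01 0.032 0 0 1;-0.019 0.064 0 0 1;-0.029 0.096 0 0 1;-0.029 0.096 0 0 1;-0.029 0.096 0 0 1"}}

```text
clock: 5.78
position: [523.6, 74.4, 54.7]
tcp_rot: [-3.141, 0.003, 1.863]
force: [0.5, -5.9, 4.8]
finger_gap: 29.9
grasp_force: 26.0
```

Request:
{"api": "carry_out", "payload": {"series": "-0.01 0.032 0 0 1;-0.019 0.064 0 0 1;-0.019 0.064 0 0 1;-0.019 0.064 0 0 1"}}

```text
clock: 6.12
position: [523.2, 75.7, 54.7]
tcp_rot: [-3.141, 0.004, 1.862]
force: [1.2, -6.7, 4.6]
finger_gap: 29.8
grasp_force: 26.0
```

```bash
cat > hd.py <<'E'
from h import *
# head position along bracket x, by top camera and wrist
b=np.array([570.5,-81.3,0]);x=np.array([-.289,.957,0]);n=np.array([.957,.289,0])
def head(s):
    zz=s['z_map'];H=[]
    for v in range(0,400,2):
        for u in range(0,640,2):
            if zz[v,u]>0:
                p=(np.array(s['cam_to_world'])@np.r_[ray(s,u,v)*zz[v,u],1])[:3]
                q=p-b
                if 72<p[2]<84 and abs(q@n)<72 and 225<q@x<330: H.append(q@x)
    return (len(H),np.percentile(H,3),np.percentile(H,97),np.mean(H)) if H else None
E
python3 - <<'E'
from hd import *
print('top0',head(load('top')),'w before pinch',head(load('wrist')))
o=ctrl.get_obs();print('top1',head(snap('top')),'w',head(snap('wrist')),(o['position']-b)@x,o['force'])
E
```

```text
top0 (171, np.float64(250.2748510311172), np.float64(280.61678688929754), np.float64(264.7589003673311)) w before pinch (3105, np.float64(249.5585760710957), np.float64(257.28247825490683), np.float64(253.43967643205914))
top1 None w (3283, np.float64(260.8422022978168), np.float64(268.998586782346), np.float64(264.94731548712497)) 163.87537680684798 [ 1.23356338 -6.66620164  4.61907735]
```

The head moved 11.3 mm and the TCP 11.7 mm, so the sleeve follows the grip with no slip. Carry on to just short of the next hole.

Request:
{"api": "carry_out", "payload": {"series": "-0.019 0.064 0 0 1;-0.039 0.128 0 0 1;-0.058 0.191 0 0 1;-0.077 0.255 0 0 1;-0.096 0.319 0 0 1"}}

```text
clock: 6.63
position: [520.5, 84.7, 54.7]
tcp_rot: [-3.141, 0.005, 1.861]
force: [0.2, -5.0, 4.9]
finger_gap: 29.5
grasp_force: 26.0
```

Request:
{"api": "carry_out", "payload": {"series": "-0.019 0.064 0 0 1;-0.039 0.128 0 0 1;-0.058 0.191 0 0 1;-0.058 0.191 0 0 1"}}

```text
clock: 6.97
position: [518.1, 92.8, 54.7]
tcp_rot: [-3.141, 0.002, 1.863]
force: [0.5, -2.7, 4.9]
finger_gap: 29.9
grasp_force: 26.0
```

At 181.8 with 2.7 N of sliding friction. Slow down now.

Request:
{"api": "carry_out", "payload": {"series": "-0.01 0.032 0 0 1;-0.019 0.064 0 0 1;-0.029 0.096 0 0 1;-0.029 0.096 0 0 1"}}

```text
clock: 7.3
position: [516.8, 96.8, 54.6]
tcp_rot: [-3.141, 0.0, 1.863]
force: [-1.6, 0.9, 6.5]
finger_gap: 29.8
grasp_force: 26.0
```

Request:
{"api": "carry_out", "payload": {"series": "-0.006 0.02 0 0 1;-0.012 0.04 0 0 1;-0.019 0.064 0 0 1;-0.019 0.064 0 0 1"}}

```text
clock: 7.63
position: [516.0, 99.5, 54.7]
tcp_rot: [-3.141, -0.001, 1.864]
force: [-1.5, 0.4, 6.4]
finger_gap: 29.9
grasp_force: 26.0
```

The force turned: the button's round end is starting to rise into the next hole and helping the sleeve along. Smaller steps.

Request:
{"api": "carry_out", "payload": {"series": "-0.005 0.016 0 0 1;-0.005 0.016 0 0 1;-0.01 0.032 0 0 1;-0.01 0.032 0 0 1"}}

```text
clock: 7.97
position: [515.9, 99.9, 54.6]
tcp_rot: [-3.141, 0.0, 1.864]
force: [0.2, -1.7, 6.6]
finger_gap: 29.7
grasp_force: 26.0
```

```bash
python3 - <<'E'
from hd import *
o=ctrl.get_obs();s=snap('wrist');print('w',head(s),(o['position']-b)@x,o['force'])
cv2.imwrite('pics/w3.png',np.clip(s['frame'][:,:,::-1]*1.5,0,255).astype(np.uint8))
E
```

```text
w (3233, np.float64(286.19070099697996), np.float64(294.3962751079036), np.float64(290.3330701013716)) 189.2118677774264 [ 0.19371464 -1.71577755  6.56734594]
```

View pics/w3.png

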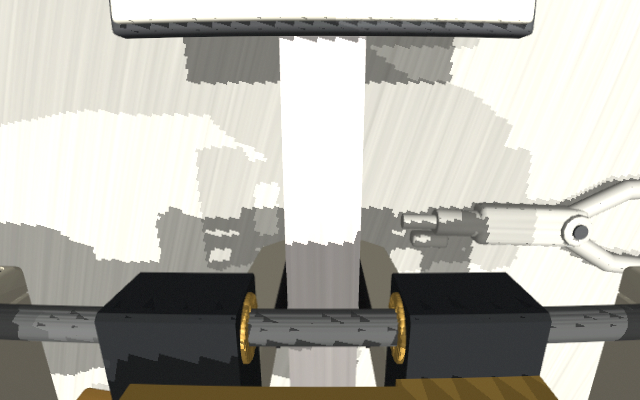

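The sleeve's head is now 36.6 mm out and the fingers hide the button. The pliers tip, at (405,222), stays clear below. Keep feeling.

Request:
{"api": "carry_out", "payload": {"series": "-0.005 0.016 0 0 1;-0.005 0.016 0 0 1;-0.01 0.032 0 0 1;-0.01 0.032 0 0 1"}}

```text
clock: 8.35
position: [515.8, 100.2, 54.6]
tcp_rot: [-3.141, 0.001, 1.864]
force: [-0.4, -2.0, 5.5]
finger_gap: 29.8
grasp_force: 26.0
```

Request:
{"api": "carry_out", "payload": {"series": "-0.005 0.016 0 0 1;-0.01 0.032 0 0 1;-0.01 0.032 0 0 1;-0.01 0.032 0 0 1"}}

```text
clock: 8.68
position: [515.6, 100.9, 54.6]
tcp_rot: [-3.141, 0.001, 1.863]
force: [-0.4, -2.8, 5.8]
finger_gap: 29.6
grasp_force: 26.0
```

Request:
{"api": "carry_out", "payload": {"series": "-0.005 0.016 0 0 1;-0.01 0.032 0 0 1;-0.01 0.032 0 0 1;-0.01 0.032 0 0 1"}}

```text
clock: 9.02
position: [515.3, 101.9, 54.6]
tcp_rot: [-3.141, 0.001, 1.863]
force: [0.3, -1.8, 5.6]
finger_gap: 29.7
grasp_force: 26.0
```

Request:
{"api": "carry_out", "payload": {"series": "-0.005 0.016 0 0 1;-0.01 0.032 0 0 1;-0.01 0.032 0 0 1;-0.01 0.032 0 0 1"}}

```text
clock: 9.35
position: [515.1, 102.7, 54.6]
tcp_rot: [-3.141, 0.002, 1.863]
force: [-0.5, -3.0, 5.1]
finger_gap: 29.8
grasp_force: 26.0
```

Request:
{"api": "carry_out", "payload": {"series": "-0.005 0.016 0 0 1;-0.008 0.025 0 0 1;-0.008 0.025 0 0 1;-0.008 0.025 0 0 1"}}

```text
clock: 9.68
position: [515.0, 102.8, 54.6]
tcp_rot: [-3.141, 0.002, 1.863]
force: [0.7, -3.5, 4.4]
finger_gap: 29.7
grasp_force: 26.0
```

```bash
python3 - <<'E'
from hd import *
o=ctrl.get_obs();s=snap('wrist');print('w',head(s),(o['position']-b)@x,o['force'])
s=snap('side');p=proj(s,b+x*165-n*0+[0,0,50]);print(p, head(s))
u,v=map(int,p);cv2.imwrite('pics/s3.png',cv2.resize(np.clip(s['frame'][v-60:v+60,u-80:u+80,::-1]*1.5,0,255).astype(np.uint8),None,fx=5,fy=5,interpolation=2))
E
```

```text
w (3269, np.float64(289.1475824845637), np.float64(297.33090256543466), np.float64(293.27705230051885)) 192.23007499500494 [ 0.73902534 -3.54896126  4.36874648]
[272.35195306 168.6118734 ] (39, np.float64(291.85759176320096), np.float64(321.14838796227934), np.float64(305.00720354186797))
```

View pics/s3.png

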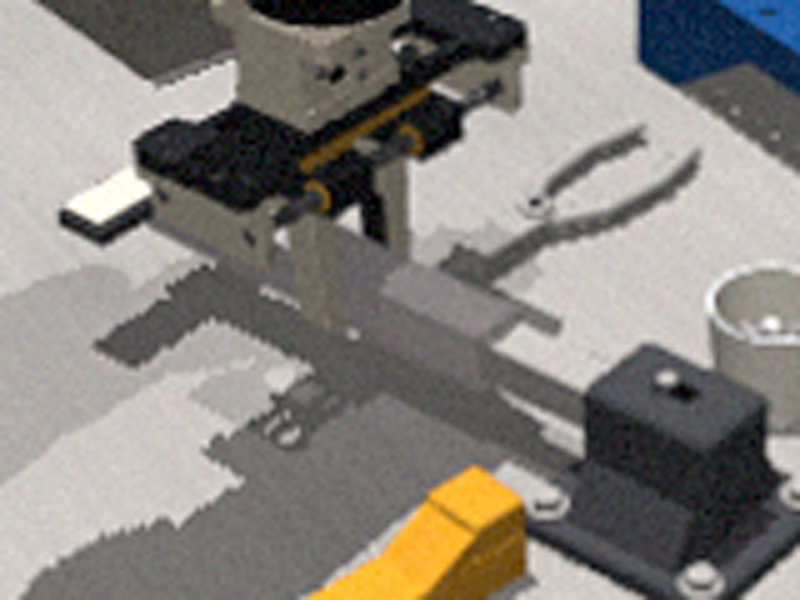

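The side crop shows the fingers clamped on the sleeve at (325,260), the sleeve end at (490,370), and the slot pin at (667,378) at the outer end of its slot, so the play is used up. The last 0.8 mm of command moved the sleeve only 0.1 mm. Probe a little more.

Request:
{"api": "carry_out", "payload": {"series": "-0.005 0.016 0 0 1;-0.01 0.032 0 0 1;-0.01 0.032 0 0 1;-0.01 0.032 0 0 1"}}

```text
clock: 10.12
position: [515.0, 103.0, 54.6]
tcp_rot: [-3.141, 0.003, 1.862]
force: [2.0, -5.1, 5.4]
finger_gap: 29.7
grasp_force: 26.0
```

Solid at about 5 N with no motion: the button is out in the next hole. Push back gently through the play.

Request:
{"api": "carry_out", "payload": {"series": "0.01 -0.032 0 0 1;0.019 -0.064 0 0 1;0.029 -0.096 0 0 1;0.039 -0.128 0 0 1;0.048 -0.16 0 0 1"}}

```text
clock: 10.53
position: [515.4, 101.5, 54.6]
tcp_rot: [-3.141, -0.001, 1.865]
force: [-1.0, 0.1, 6.3]
finger_gap: 29.6
grasp_force: 26.0
```

Request:
{"api": "carry_out", "payload": {"series": "0.01 -0.032 0 0 1;0.019 -0.064 0 0 1;0.029 -0.096 0 0 1;0.039 -0.128 0 0 1;0.039 -0.128 0 0 1"}}

```text
clock: 10.95
position: [516.6, 97.4, 54.6]
tcp_rot: [-3.141, -0.001, 1.864]
force: [-0.6, 0.4, 5.8]
finger_gap: 29.8
grasp_force: 26.0
```

Request:
{"api": "carry_out", "payload": {"series": "0.01 -0.032 0 0 1;0.019 -0.064 0 0 1;0.029 -0.096 0 0 1;0.029 -0.096 0 0 1"}}

```text
clock: 11.28
position: [517.5, 94.5, 54.6]
tcp_rot: [-3.141, -0.001, 1.864]
force: [-1.5, 0.1, 6.8]
finger_gap: 30.0
grasp_force: 26.0
```

Request:
{"api": "carry_out", "payload": {"series": "0.01 -0.032 0 0 1;0.01 -0.032 0 0 1;0.019 -0.064 0 0 1;0.019 -0.064 0 0 1"}}

```text
clock: 11.62
position: [518.0, 92.9, 54.6]
tcp_rot: [-3.141, -0.001, 1.864]
force: [-2.4, 0.8, 5.7]
finger_gap: 30.1
grasp_force: 26.0
```

Request:
{"api": "carry_out", "payload": {"series": "0.01 -0.032 0 0 1;0.01 -0.032 0 0 1;0.01 -0.032 0 0 1"}}

```text
clock: 11.87
position: [518.1, 92.5, 54.6]
tcp_rot: [-3.141, -0.002, 1.865]
force: [-1.6, 1.2, 5.4]
finger_gap: 29.8
grasp_force: 26.0
```

Request:
{"api": "carry_out", "payload": {"series": "0.01 -0.032 0 0 1;0.01 -0.032 0 0 1;0.01 -0.032 0 0 1"}}

```text
clock: 12.12
position: [518.3, 91.8, 54.6]
tcp_rot: [-3.141, -0.002, 1.865]
force: [-1.1, 1.5, 6.4]
finger_gap: 30.1
grasp_force: 26.0
```

Request:
{"api": "carry_out", "payload": {"series": "0.01 -0.032 0 0 1;0.01 -0.032 0 0 1;0.01 -0.032 0 0 1"}}

```text
clock: 12.37
position: [518.6, 90.9, 54.6]
tcp_rot: [-3.141, -0.002, 1.865]
force: [-1.9, 2.0, 5.7]
finger_gap: 29.9
grasp_force: 26.0
```

Request:
{"api": "carry_out", "payload": {"series": "0.01 -0.032 0 0 1;0.01 -0.032 0 0 1;0.01 -0.032 0 0 1"}}

```text
clock: 12.62
position: [518.8, 90.3, 54.6]
tcp_rot: [-3.14, -0.003, 1.866]
force: [-1.3, 2.5, 5.9]
finger_gap: 29.6
grasp_force: 26.0
```

Request:
{"api": "carry_out", "payload": {"series": "0.01 -0.032 0 0 1;0.01 -0.032 0 0 1;0.01 -0.032 0 0 1"}}

```text
clock: 12.87
position: [518.8, 90.1, 54.6]
tcp_rot: [-3.14, -0.004, 1.866]
force: [-2.6, 3.0, 7.2]
finger_gap: 30.0
grasp_force: 26.0
```

Request:
{"api": "carry_out", "payload": {"series": "0.01 -0.032 0 0 1;0.01 -0.032 0 0 1;0.01 -0.032 0 0 1"}}

```text
clock: 13.12
position: [518.9, 90.0, 54.6]
tcp_rot: [-3.14, -0.005, 1.867]
force: [-1.7, 5.3, 7.2]
finger_gap: 29.9
grasp_force: 26.0
```

Solid at x ≈ 179. Bring the push up to about 10 N.

Request:
{"api": "carry_out", "payload": {"series": "0.01 -0.032 0 0 1;0.01 -0.032 0 0 1;0.01 -0.032 0 0 1"}}

```text
clock: 13.37
position: [518.9, 89.8, 54.6]
tcp_rot: [-3.14, -0.006, 1.867]
force: [-2.8, 6.0, 6.9]
finger_gap: 30.0
grasp_force: 26.0
```

Request:
{"api": "carry_out", "payload": {"series": "0.01 -0.032 0 0 1;0.01 -0.032 0 0 1;0.01 -0.032 0 0 1;0.01 -0.032 0 0 1"}}

```text
clock: 13.7
position: [519.0, 89.7, 54.6]
tcp_rot: [-3.14, -0.007, 1.868]
force: [-4.0, 7.6, 7.1]
finger_gap: 30.0
grasp_force: 26.0
```

Request:
{"api": "carry_out", "payload": {"series": "0.01 -0.032 0 0 1;0.01 -0.032 0 0 1;0.01 -0.032 0 0 1;0.01 -0.032 0 0 1"}}

```text
clock: 14.03
position: [519.0, 89.6, 54.6]
tcp_rot: [-3.139, -0.008, 1.868]
force: [-3.2, 9.0, 8.4]
finger_gap: 29.7
grasp_force: 26.0
```

Request:
{"api": "carry_out", "payload": {"series": "0.003 -0.01 0 0 1;0.003 -0.01 0 0 1;0.003 -0.01 0 0 1;0.003 -0.01 0 0 1;0.003 -0.01 0 0 1"}}

```text
clock: 14.45
position: [519.0, 89.6, 54.6]
tcp_rot: [-3.139, -0.008, 1.869]
force: [-3.2, 8.8, 7.3]
finger_gap: 29.7
grasp_force: 26.0
```

About 9.5 N held; take it a touch higher for certainty, still under the limit.

Request:
{"api": "carry_out", "payload": {"series": "0.005 -0.016 0 0 1;0.008 -0.025 0 0 1;0.008 -0.025 0 0 1;0.008 -0.025 0 0 1;0.008 -0.025 0 0 1"}}

```text
clock: 14.87
position: [519.0, 89.5, 54.6]
tcp_rot: [-3.139, -0.009, 1.869]
force: [-3.1, 9.9, 7.7]
finger_gap: 29.7
grasp_force: 26.0
```

Solid under 10.4 N. Ease off, then release.

Request:
{"api": "carry_out", "payload": {"series": "-0.01 0.032 0 0 1;-0.019 0.064 0 0 1;-0.029 0.096 0 0 1;-0.039 0.128 0 0 1;-0.048 0.16 0 0 1"}}

```text
clock: 15.28
position: [518.9, 89.9, 54.6]
tcp_rot: [-3.14, -0.003, 1.867]
force: [-1.4, 1.9, 6.4]
finger_gap: 29.8
grasp_force: 26.0
```

Request:
{"api": "carry_out", "payload": {"series": "0 0 0 0 1;0 0 0 0 0.6;0 0 0 0 0.4;0 0 0 0 0.4;0 0 0 0 0.4"}}

```text
clock: 15.7
position: [519.6, 87.2, 54.0]
tcp_rot: [-3.14, 0.0, 1.865]
force: [-0.0, -0.2, -0.7]
finger_gap: 51.6
grasp_force: 0.0
```

Request:
{"api": "carry_out", "payload": {"series": "0 0 0 0 0.2;0 0 0 0 0.2;0 0 0 0 0.2;0 0 0 0 0.2;0 0 0 0 0.2"}}

```text
clock: 16.12
position: [520.2, 87.5, 54.5]
tcp_rot: [-3.141, -0.0, 1.865]
force: [0.1, -0.6, 0.5]
finger_gap: 74.3
grasp_force: 0.0
```

Request:
{"api": "carry_out", "payload": {"series": "0 0 0.7 0 0.2;0 0 1.6 0 0.2;0 0 2.8 0 0.2;0 0 3.6 0 0.2;0 0 3.6 0 0.2"}}

```text
clock: 16.53
position: [523.5, 87.8, 167.5]
tcp_rot: [3.131, 0.001, 1.865]
force: [0.9, -0.3, 0.9]
finger_gap: 74.5
grasp_force: 0.0
```

Request:
{"api": "carry_out", "payload": {"series": "0 1.3 0 0 0.2;0 2.5 0 0 0.2;0 2.5 0 0 0.2;0 2.5 0 0 0.2;0 2.5 0 0 0.2"}}

```text
clock: 16.95
position: [519.7, 162.0, 161.7]
tcp_rot: [-3.14, 0.001, 1.865]
force: [0.4, 0.2, -0.4]
finger_gap: 74.3
grasp_force: 0.0
```

```bash
python3 - <<'E'
from hd import *
o=ctrl.get_obs();s=snap('wrist');print('w',head(s),o['position'],o['force'])
for t in [149,179]: print(proj(s,b+x*t+n*20.5+[0,0,50]))
cv2.imwrite('pics/w4.png',np.clip(s['frame'][:,:,::-1]*1.5,0,255).astype(np.uint8))
E
```

```text
w (2469, np.float64(277.9471233926546), np.float64(306.37268118728275), np.float64(292.26113837355615)) [519.67028165 161.96014539 161.74550469] [ 0.39932406  0.24937483 -0.3888767 ]
[320.32390924 323.28475385]
[320.34281729 290.53349277]
```

View pics/w4.png

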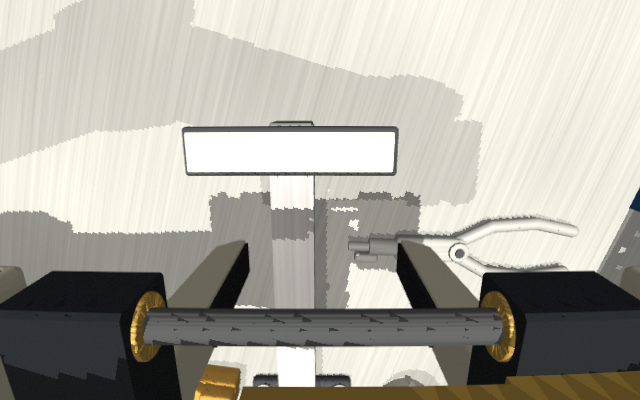

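The sleeve sits undisturbed with its head at about 292 mm, so the starting hole is at about 178 mm. The pliers lie where they were (pivot at (458,253)) and the gripper touches nothing. Handing in.

```bash
python3 -c "
from plant import ctrl
print(ctrl.job_done())"
```

```text
the job is handed in; nothing more can be done
None
```

The sleeve is out one hole and came up solid when pushed back with about 10 N; I let go and handed the job in, and the hand-in returned no verdict. The button in its new hole was never in view, so the lock is judged by feel.

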